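# Set the microscope's objectives out in the rack in order of length

## Robot

A 6-joint arm with a two-finger parallel gripper is mounted at the origin on the work surface. World frame = base frame: x ahead of the robot, y to its left, z up, the work surface at z = 0. Lengths are in m, angles in rad, forces in N, time in s.
With the tool pointing down it reaches from about 0.25 to 0.775 m from the base axis. Payload 4 kg.
Tool frame: the origin (TCP) lies at the very end of the fingers, on their centre line; the grasp point (between the pads) lies 19 mm behind it; z points along the fingers, y is the direction in which the jaws open and shut (so a half turn about z gives the same grasp; the last joint's range is limited). The gripper opens to 94 mm and grips with 3 to 60 N. Pads are 16 mm wide; open, the fingers measure 119 mm over their backs; the gripper's body (75 mm by 177 mm) begins 78 mm behind the grasp point.
Start: joints at [1.205, 0.087, 1.371, -0, 1.684, -0.103], TCP at [0.143, 0.531, 0.206] pointing down, gripper open.
Joint ranges: [-3.1, 3.1], [-0.76, 2.03], [0.27, 2.55], [-1.08, 4.22], [0.17, 2.65], [-2.57, 2.57]. Speed limits (rad/s): [2.79, 2.79, 3.14, 3.14, 3.14, 3.14].

## Interface

Orientations are given as [roll, pitch, yaw] about the fixed x, y, z axes, in that order (R = Rz(yaw) Ry(pitch) Rx(roll)).
In Python, from bench import robot, snapshot, calibration gives the robot as it stands. The module is installed in compiled form; this text tells all that it offers.
- The arm moves only by the tool servo_tool, never from a script. Its argument "series" is text: rows parted by semicolons, each of 5 numbers parted by spaces: the closure, from -1 (fully open) to 1 (shut), then the shift along the tool's x, y, z in cm, then the turn about the tool's z in rad. A call has 1 to 20 rows; each row is the pose to reach, as a shift and turn from the pose commanded when the call began, along the tool's axes at that moment; what a row does not reach only later rows make up. A row lasts 1/12 s, in which the tool goes at most 41.7 mm and 7.16 degrees, less where a joint would pass 70% of its speed; a pose out of reach is approached as far as the arm can. A call with a gripper value outside its range is refused whole. The fingers move at their own pace and stop on an object; the grip force is fixed at half the most. Time passes only in rows, so rows that repeat a pose let the fingers close. It gives the time, the measured TCP pose, the force and the opening at its end, in the units of the state.
- robot.get_obs(): the state, without advancing time (a new reading comes with each control period).
- snapshot(name): name is "side" or "top" or "wrist"; returns (picture, depth): 384x512x3 uint8, red, green, blue; 384x512 float32, m along the optical axis (not along the pixel's ray), 0 where there is no reading.
- calibration(name): a dict with "fx", "fy", "cx", "cy" (pixels), "rvec" (rotation vector, rad) and "tvec" (3), from world to camera coordinates, as OpenCV has them; the wrist camera has in their place "tool_from_camera" (4x4, takes a point from camera to tool coordinates, whose origin is the TCP and whose axes are the flange's). Camera axes: x right, y down, z forward; pixel columns grow to the right and rows downward; lengths in m; the calibration is good to about 2 mm. A picture is of the moment at which its call begins: read the wrist's pose just before it. calibration takes no time and is no camera call.
- robot.close_job(): hands the job in, once; it reports no verdict.
The state is a dict: "time": time; "joint_positions": joint angles; "qvel": joint speeds; "joint_torque": joint torques, N m; "tool_pos": TCP position; "ee_rot": TCP orientation; "wrist_force": force on the tool from outside, world axes, zero at the start; "wrist_torque": the same for the moment, N m; "width": finger opening in m.
Only numpy, scipy, OpenCV 4.12 (cv2) and the standard library are available. Lean on these libraries where they do the work, as an engineer would, in place of code of your own. Each camera call takes 0.05 s, during which the arm holds its last target. There are 200 camera calls.

## Task

The microscope's four clean objectives are standing about the bench. Line them up in the ivory rack, one to a well, upright on their threads, in order of length: the shortest in the well next to the blue handle, the longest in the well at the far end. Set each one down gently, never drop one or tip one over, and leave the eyepiece and the oil bottle where they stand.

Things in the scene. Friction and masses are not known exactly. Their poses are not given: they have to be found in the camera images.
- objective_red: Microscope objective with a red ring (lowest power): 28 mm high, 50 to 100 g, loose, standing upright. Every objective is a round metal turning: a thread foot 24 mm across and 4.5 mm high, then a straight barrel 28 mm across up to 8 mm below the top, whose last 5 mm are a coloured ring that shows from above as a coloured rim, then a narrower nose tapering from 19 to 14 mm. Origin at the centre of its underside, z up along its axis.
- objective_yellow: Objective with a yellow ring: 37 mm high, 60 to 125 g, otherwise as the red one. Origin at the centre of its underside, z up along its axis.
- objective_blue: Objective with a blue ring: 46 mm high, 85 to 165 g, otherwise as the red one. Origin at the centre of its underside, z up along its axis.
- objective_white: Objective with a white ring and a black nose (highest power): 56 mm high, 105 to 210 g, otherwise as the red one. Origin at the centre of its underside, z up along its axis.
- well_1: The well nearest the blue handle. The rack is an ivory block 248 x 64 x 8 mm lying fixed on the bench, which a blue handle (44 x 30 x 6 mm) prolongs at one end; four round wells in a row, 60 mm apart, each 46 mm across and 3 mm deep with a dark grey rubber floor. Origin at the well's centre, 2 mm below the rubber surface, which is 5 mm above the bench; z up, x along the row from the far end towards the handle.
- well_2: The second well from the handle. Origin and axes as for the first.
- well_3: The third well from the handle. Origin and axes as for the first.
- well_4: The fourth well, at the far end from the handle. Origin and axes as for the first.
- eyepiece: Bystander: an eyepiece standing upright, 44 mm high, a steel tube 23 mm across under a black head 34 mm across. Loose. Origin at the centre of its underside.
- oil_bottle: Bystander: a small amber bottle of immersion oil with a white pointed cap, 28 mm across, 63 mm high. Loose. Origin at the centre of its underside.
Things that resemble listed ones, but are neither listed nor needed, are in the scene too. What is shaped like the objective_yellow but purple is not meant. Leave any turquoise look-alike of the objective_red alone.

How it is judged:
By the outcome, as a careful person would: the job done as asked, in the order asked, and still so for the second after the job is handed in, with the robot touching nothing.
It also fails if it takes over 112 s, if anything falls off the work surface, if the arm or the gripper's body presses on something with over 40 N, if the wrist force passes 120 N, or if a joint passes its speed limit or range.

## Working session

There is one attempt and no reset: what is moved stays moved. The work goes in short steps, Python scripts to look and compute and a tool call to move; the robot and the scene stay as the last step left them, time stands still between calls to the robot, and variables do not carry over. Pictures are saved under pics/ and viewed, about 12 in all and at most 16, crops included, and the job is handed in when it is done.

Besides the shell and the picture viewer there is one more tool, called after "Call:" as a command line: name --argument value ..., lists and objects as JSON in quotes. servo_tool: Moves the arm, as the interface text tells. Its arguments: {"type":"object","properties":{"series":{"type":"string"}},"required":["series"]}

```bash
mkdir -p pics; python3 - <<'E'
from bench import robot,snapshot,calibration
import cv2,numpy as np
print(robot.get_obs())
for n in("top","side"):
    p,d=snapshot(n); cv2.imwrite(f"pics/{n}0.png",p[:,:,::-1]); np.save(f"pics/{n}0.npy",d); print(n,calibration(n))
print(calibration("wrist"))
E
```

```text
{'time': 0.0, 'joint_positions': array([ 1.20489199e+00,  8.79424691e-02,  1.37221324e+00, -1.76268245e-05,
        1.68363060e+00, -1.03098979e-01]), 'qvel': array([ 0.00073275,  0.00052572,  0.00050473, -0.00093091,  0.00117395,
       -0.00073062]), 'joint_torque': array([ 5.25100422e-04, -3.40179455e+01, -3.02434051e+01,  7.18781655e-02,
        3.29094124e-02, -1.51371523e-04]), 'tool_pos': array([0.14269734, 0.53059796, 0.20433186]), 'ee_rot': array([-3.13940884e+00, -2.08337228e-04,  2.87878510e+00]), 'wrist_force': array([-0.25055565,  0.55354615, -0.99838309]), 'wrist_torque': array([ 0.02174473, -0.00867233, -0.00081022]), 'width': 0.09357990186342101}
top {'fx': 480.89328156419697, 'fy': 480.89328156419697, 'cx': 253.65699510600612, 'cy': 195.2167734853613, 'rvec': array([ 2.1993354 , -2.16832191,  0.11678479]), 'tvec': array([0.00335906, 0.55959036, 1.43723826])}
side {'fx': 399.1183294944334, 'fy': 399.1183294944334, 'cx': 262.61719281714085, 'cy': 191.4087478145495, 'rvec': array([ 0.48321034, -2.65240682,  1.28166966]), 'tvec': array([0.54402054, 0.14153968, 0.96734533])}
{'fx': 275.97785719599204, 'fy': 275.97785719599204, 'cx': 256.083790211613, 'cy': 196.4233031285339, 'tool_from_camera': array([[ 2.56656633e-04, -9.59085147e-01, -2.83117669e-01,
         8.31029936e-02],
       [ 9.99999064e-01,  6.26636408e-04, -1.21624793e-03,
        -2.31001002e-04],
       [ 1.34389716e-03, -2.83117092e-01,  9.59084410e-01,
        -1.79394825e-01],
       [ 0.00000000e+00,  0.00000000e+00,  0.00000000e+00,
         1.00000000e+00]])}
```

View pics/top0.png

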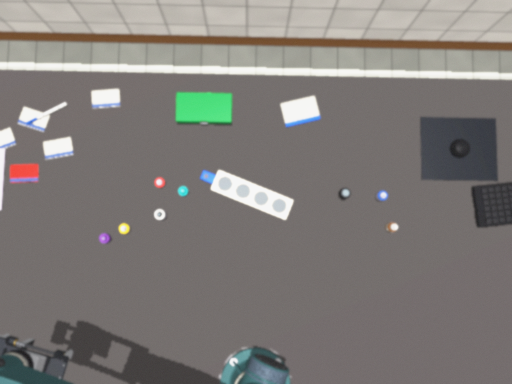

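View pics/side0.png

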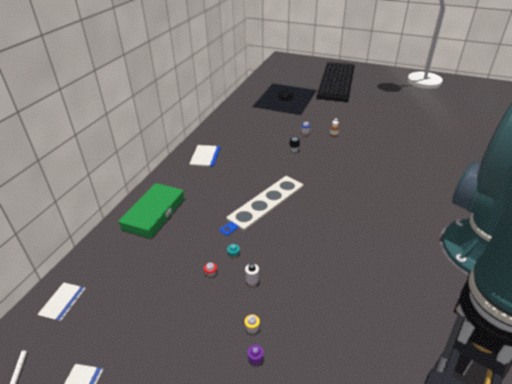

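The top view shows red (159,182), turquoise look-alike (182,190), white (159,214), yellow (124,228), purple (104,238), eyepiece (345,193), blue (382,195) and oil bottle (393,227). The wells run from (225,184) to (279,205), with the handle at (208,177). The side view agrees.

```bash
cat >h.py <<'E'
from bench import robot,snapshot,calibration
import cv2,numpy as np
from scipy.spatial.transform import Rotation as R
def pose(name):
    "world_from_camera R,t and K"
    c=calibration(name)
    if name=="wrist":
        o=robot.get_obs(); Rt=R.from_euler("xyz",o["ee_rot"]).as_matrix(); T=c["tool_from_camera"]
        return Rt@T[:3,:3],Rt@T[:3,3]+o["tool_pos"],c
    r=cv2.Rodrigues(c["rvec"])[0]; return r.T,-r.T@c["tvec"],c
def ray(P,u,v):
    Rw,t,c=P; return Rw@np.array([(u-c["cx"])/c["fx"],(v-c["cy"])/c["fy"],1.]),t
def at_z(P,u,v,z):
    d,t=ray(P,u,v); return t+d*(z-t[2])/d[2]
def pix(P,X):
    Rw,t,c=P; q=Rw.T@(np.asarray(X)-t); return np.array([c["fx"]*q[0]/q[2]+c["cx"],c["fy"]*q[1]/q[2]+c["cy"]])
def cloud(P,d):
    Rw,t,c=P; v,u=np.indices(d.shape)
    q=np.stack([(u-c["cx"])/c["fx"]*d,(v-c["cy"])/c["fy"]*d,d],-1)
    return q@Rw.T+t
def tri(Pa,a,Pb,b):
    "closest point of two rays and their gap"
    (d1,t1),(d2,t2)=ray(Pa,*a),ray(Pb,*b)
    s=np.linalg.lstsq(np.c_[d1,-d2],t2-t1,rcond=None)[0]
    p,q=t1+s[0]*d1,t2+s[1]*d2; return (p+q)/2,np.linalg.norm(p-q)
E
python3 - <<'E'
from h import *
P=pose("top"); d=np.load("pics/top0.npy"); C=cloud(P,d)
S=pose("side")
for n,u,v,su,sv in [("red",159,182,210,266),("turq",182,190,233,247),("white",159,214,252,267),("yellow",124,228,252,319),("purple",104,238,256,350),("eye",345,193,295,140),("blue",382,195,306,125),("oil",393,227,335,120),("w1",225,184,245,216),("w2",243,190,260,205),("w3",261,197,274,195),("w4",279,205,287,186),("handle",208,177,229,228)]:
    w=C[v-5:v+6,u-5:u+6].reshape(-1,3); hi=w[w[:,2]>.018]
    X,g=tri(P,(u,v),S,(su,sv))
    print(n,C[v,u].round(3),"n>18mm",len(hi),hi.mean(0).round(3) if len(hi) else "",w[:,2].max().round(3),"tri",X.round(3),g.round(3))
E
```

```text
red [0.595 0.299 0.027] n>18mm 56 [0.595 0.299 0.024] 0.032 tri [0.595 0.3   0.022] 0.001
turq [0.572 0.229 0.029] n>18mm 62 [0.57  0.228 0.024] 0.033 tri [0.571 0.229 0.023] 0.002
white [0.497 0.29  0.058] n>18mm 83 [0.495 0.288 0.065] 1.481 tri [0.496 0.292 0.051] 0.001
yellow [0.454 0.397 0.036] n>18mm 79 [0.453 0.399 0.031] 0.041 tri [0.454 0.398 0.03 ] 0.001
purple [0.424 0.455 0.036] n>18mm 78 [0.424 0.457 0.032] 0.045 tri [0.423 0.457 0.031] 0.002
eye [ 0.568 -0.263  0.047] n>18mm 100 [ 0.568 -0.262  0.043] 0.056 tri [ 0.569 -0.265  0.038] 0.0
blue [ 0.564 -0.375  0.046] n>18mm 80 [ 0.563 -0.375  0.04 ] 0.052 tri [ 0.564 -0.378  0.035] 0.001
oil [ 0.468 -0.406  0.05 ] n>18mm 73 [ 0.468 -0.404  0.046] 0.069 tri [ 0.469 -0.402  0.06 ] 0.003
w1 [0.594 0.1   0.013] n>18mm 0  0.013 tri [0.594 0.1   0.006] 0.001
w2 [0.577 0.044 0.007] n>18mm 1 [0.429 0.036 1.481] 1.481 tri [0.575 0.043 0.005] 0.004
w3 [ 0.556 -0.012  0.004] n>18mm 1 [0.429 0.036 1.481] 1.481 tri [ 0.554 -0.012  0.004] 0.004
w4 [ 0.532 -0.068  0.004] n>18mm 0  0.013 tri [ 0.532 -0.068  0.002] 0.001
handle [0.616 0.153 0.006] n>18mm 0  0.014 tri [0.616 0.153 0.002] 0.0
```

Call:
servo_tool --series "-0.2 -41.3 -15.9 -1 1.66;-0.2 -41.3 -15.9 -1 1.66;-0.2 -41.3 -15.9 -1 1.66;-0.2 -41.3 -15.9 -1 1.66;-0.2 -41.3 -15.9 -1 1.66;-0.2 -41.3 -15.9 -1 1.66;-0.2 -41.3 -15.9 -1 1.66;-0.2 -41.3 -15.9 -1 1.66;-0.2 -41.3 -15.9 -1 1.66;-0.2 -41.3 -15.9 -1 1.66;-0.2 -41.3 -15.9 -1 1.66;-0.2 -41.3 -15.9 -1 1.66;-0.2 -41.3 -15.9 -1 1.66;-0.2 -41.3 -15.9 -1 1.66;-0.2 -41.3 -15.9 -1 1.66;-0.2 -41.3 -15.9 -1 1.66;-0.2 -41.3 -15.9 -1 1.66;-0.2 -41.3 -15.9 -1 1.66;-0.2 -41.3 -15.9 -1 1.66"

```text
time: 1.68
tool_pos: [0.5002, 0.2705, 0.2155]
ee_rot: [-3.142, -0.0, 1.22]
wrist_force: [-0.5, -0.5, -0.6]
width: 0.0562
```

```bash
python3 - <<'E'
from h import *
P=pose("wrist"); p,d=snapshot("wrist"); cv2.imwrite("pics/w1.png",p[:,:,::-1]); np.savez("pics/w1.npz",d=d,R=P[0],t=P[1],p=p)
o=robot.get_obs(); print(o["time"],o["tool_pos"],o["ee_rot"],o["joint_positions"],o["width"])
for X in [(.595,.299,.028),(.496,.29,.056),(.454,.397,.037),(.594,.1,.005),(.576,.044,.005)]: print(pix(P,X))
E
```

```text
1.7333 [0.50026467 0.27045267 0.2155038 ] [-3.14159142e+00 -1.08597244e-04  1.21946822e+00] [3.95870780e-01 1.27269462e-01 1.30717913e+00 8.12563770e-05
 1.70707116e+00 7.47209930e-01] 0.05645635111991806
[317.24452698 133.20758206]
[247.69695701 169.59851449]
[185.15644292  97.18407389]
[349.56763039 254.29041113]
[347.5435173  286.69505924]
```

View pics/w1.png

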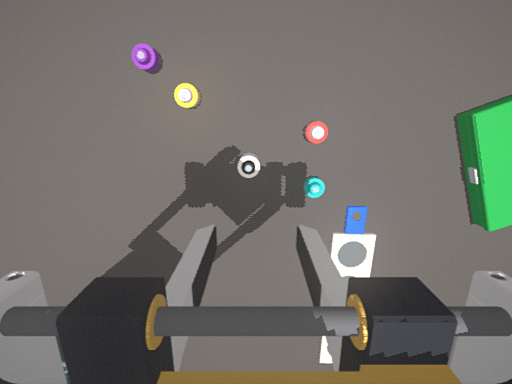

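The wrist view shows red (317,132), white (249,166), yellow (186,95), turquoise (314,187), purple (144,56) and well 1 (352,254), all within about 3 px of prediction. Next I refine with segmented circles.

```bash
cat >>h.py <<'E'
def seg(p,n,u,v,r=16):
    "centroid of the convex hull of coloured pixels near u,v"
    hsv=cv2.cvtColor(p,cv2.COLOR_RGB2HSV).astype(int); H,S,V=hsv[...,0],hsv[...,1],hsv[...,2]
    m={"red":(S>120)&((H<8)|(H>172))&(V>80),"yellow":(S>120)&(H>18)&(H<35)&(V>80),"blue":(S>100)&(H>100)&(H<130)&(V>60),"white":(S<60)&(V>120),"well":(S<60)&(V>60)&(V<150)}[n]
    yy,xx=np.indices(m.shape); m&=np.hypot(xx-u,yy-v)<r
    h=cv2.convexHull(np.argwhere(m)[:,::-1].astype(np.int32)); M=cv2.moments(h)
    return np.array([M["m10"],M["m01"]])/M["m00"],M["m00"]
E
python3 - <<'E'
from h import *
z=np.load("pics/w1.npz"); W=(z["R"],z["t"],calibration("wrist")); T=pose("top")
tp=cv2.imread("pics/top0.png")[:,:,::-1].copy(); wp=z["p"]
C=cloud(W,z["d"])
for n,t,w,h in [("red",(159,182),(317,132),.020),("white",(159,214),(249,166),.048),("yellow",(124,228),(186,95),.029),("well",(225,184),(352,254),.005)]:
    a,A=seg(tp,n,*t,8); b,B=seg(wp,n,*w,18)
    X,g=tri(T,a,W,b); u,v=np.round(b).astype(int)
    q=C[v-15:v+16,u-15:u+16].reshape(-1,3); q=q[q[:,2]>h-.006] if n!="well" else q
    print(n,a.round(1),b.round(1),A,B,"tri",X.round(4),g.round(4),"wrist@h",at_z(W,*b,h).round(4),"top@h",at_z(T,*a,h).round(4),"depthmax",np.percentile(q[:,2],95).round(4))
E
```

```text
red [159.3 182.2] [316.3 131.7] 74.5 368.0 tri [0.5959 0.2999 0.0178] 0.0006 wrist@h [0.5959 0.3002 0.02  ] top@h [0.5954 0.2994 0.02  ] depthmax 0.0291
white [158.9 213.9] [249.2 162.4] 141.0 681.0 tri [0.4986 0.2949 0.0346] 0.0012 wrist@h [0.5003 0.2966 0.048 ] top@h [0.4975 0.2927 0.048 ] depthmax 0.0573
yellow [123.7 228.1] [185.5  94.9] 85.0 445.5 tri [0.4542 0.3999 0.0298] 0.0007 wrist@h [0.4539 0.4003 0.029 ] top@h [0.4544 0.3997 0.029 ] depthmax 0.0379
 ** On entry to DLASCL parameter number  4 had an illegal value
 ** On entry to DLASCL parameter number  4 had an illegal value
 ** On entry to DLASCL parameter number  4 had an illegal value
 ** On entry to DLASCL parameter number  4 had an illegal value
 ** On entry to DLASCL parameter number  5 had an illegal value
 ** On entry to DLASCL parameter number  4 had an illegal valueh.py:32: RuntimeWarning: invalid value encountered in divide
  return np.array([M["m10"],M["m01"]])/M["m00"],M["m00"]
Traceback (most recent call last):
  File "h.py", line 24, in tri
    s=np.linalg.lstsq(np.c_[d1,-d2],t2-t1,rcond=None)[0]
      ~~~~~~~~~~~~~~~^^^^^^^^^^^^^^^^^^^^^^^^^^^^^^^^
numpy.linalg.LinAlgError: SVD did not converge in Linear Least Squares
```

```bash
python3 - <<'E'
from h import *
z=np.load("pics/w1.npz"); W=(z["R"],z["t"],calibration("wrist")); T=pose("top"); S=pose("side")
def holes(p,r,a0,a1):
    u0,v0,u1,v1=r; g=cv2.resize(cv2.cvtColor(p,cv2.COLOR_RGB2GRAY)[v0:v1,u0:u1],None,fx=8,fy=8,interpolation=cv2.INTER_CUBIC)
    c,_=cv2.findContours((g>165).astype(np.uint8),cv2.RETR_CCOMP,cv2.CHAIN_APPROX_NONE); out=[]
    for k in c:
        (x,y),(a,b),_=cv2.fitEllipse(k) if len(k)>20 else ((0,0),(0,0),0)
        if a0<a/8 and b/8<a1: out.append(((x+.5)/8-.5+u0,(y+.5)/8-.5+v0,a/8,b/8))
    return sorted(out)
rd=lambda n:cv2.imread(f"pics/{n}")[:,:,::-1].copy()
ht=holes(rd("top0.png"),(195,160,305,230),9,20); hs=holes(rd("side0.png"),(215,165,315,240),5,25); hw=holes(z["p"],(325,230,380,280),15,45)
for n,P,h in(("top",T,ht),("side",S,hs),("wrist",W,hw)):
    for k in h: print(n,np.round(k,1),at_z(P,k[0],k[1],.008).round(4))
for a,b in zip(ht,hs): print("tri",*tri(T,a[:2],S,b[:2]))
C=cloud(W,z["d"]); q=C[250:259,348:357,2]; print("well floor depth",np.median(q), "rack top",np.median(C[240:270,337:340,2]),"bench",np.median(C[200:230,240:260,2]))
E
```

```text
side [243.6 216.1  10.8  16.8] [0.5958 0.1038 0.008 ]
side [258.9 205.2  10.1  16.1] [0.574 0.048 0.008]
side [273.3 194.8   9.5  15.6] [ 0.5523 -0.008   0.008 ]
side [286.8 185.2   8.8  15. ] [ 0.5305 -0.0636  0.008 ]
wrist [351.7 253.8  23.9  28.3] [0.5968 0.1016 0.008 ]
well floor depth 0.005578958703671755 rack top 0.00803105476202251 bench 0.0002943350109426701
```

Call:
servo_tool --series "-0.2 6 8 3 0;-0.2 6 8 6 0;-0.2 6 8 9 0;-0.2 6 8 12 0;-0.2 6 8 14 0;-0.2 6 8 15.5 0;-0.2 6 8 16.5 0;-0.2 6 8 16.5 0;-0.2 6 8 16.5 0"

```text
time: 2.48
tool_pos: [0.5963, 0.2992, 0.0509]
ee_rot: [3.141, -0.0, 1.219]
wrist_force: [-0.1, 0.2, 0.3]
width: 0.0562
```

```bash
python3 - <<'E'
from h import *
P=pose("wrist"); p,d=snapshot("wrist"); cv2.imwrite("pics/w2.png",p[:,:,::-1]); np.savez("pics/w2.npz",d=d,R=P[0],t=P[1],p=p)
u,v=pix(P,(.5957,.2998,.02)); b,B=seg(p,"red",u,v,30); print(robot.get_obs()["tool_pos"],u,v,b,B,at_z(P,*b,.020))
E
```

```text
[0.59704384 0.29951762 0.05231947] 255.51651330070536 219.67000758951895 [255.54575893 218.56138393] 896.0 [0.59605515 0.30069762 0.02      ]
```

View pics/w2.png

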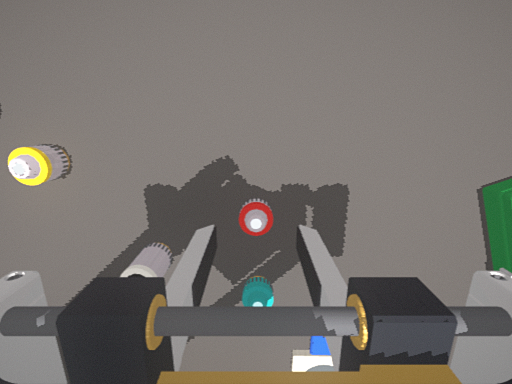

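The red ring at (255,218) sits midway between the fingers, and turquoise is clear of them. Next I descend and grip.

Call:
servo_tool --series "-0.2 0.1 0 1.5 0;-0.2 0.1 0 3 0;-0.2 0.1 0 3.8 0;-0.2 0.1 0 4.2 0;-0.2 0.1 0 4.45 0;-0.2 0.1 0 4.45 0;0.1 0.1 0 4.45 0;0.3 0.1 0 4.45 0;0.5 0.1 0 4.45 0;0.7 0.1 0 4.45 0;1 0.1 0 4.45 0;1 0.1 0 4.45 0;1 0.1 0 4.45 0;1 0.1 0 4.45 0;1 0.1 0 4.45 0;1 0.1 0 4.45 0"

```text
time: 3.87
tool_pos: [0.5968, 0.3001, 0.0064]
ee_rot: [3.141, -0.001, 1.219]
wrist_force: [0.0, -0.2, 2.0]
width: 0.0269
```

Call:
servo_tool --series "1 0 0 -1 0;1 0 0 -4 0;1 0 0 -7 0;1 -3 1 -8 0;1 -7 2.5 -8 0;1 -11 4 -8 0;1 -15 5.4 -8 0;1 -17.5 6.3 -8 0;1 -18.6 6.7 -8 0;1 -18.6 6.7 -8 0;1 -18.6 6.7 -8 0;1 -18.6 6.7 -8 0"

```text
time: 4.87
tool_pos: [0.5953, 0.1039, 0.086]
ee_rot: [-3.141, -0.001, 1.22]
wrist_force: [-0.7, -0.9, -1.0]
width: 0.0271
```

```bash
cat >>h.py <<'E'
def holes(p,r,a0,a1,th=165):
    u0,v0,u1,v1=r; g=cv2.resize(cv2.cvtColor(p,cv2.COLOR_RGB2GRAY)[v0:v1,u0:u1],None,fx=8,fy=8,interpolation=cv2.INTER_CUBIC)
    c,_=cv2.findContours((g>th).astype(np.uint8),cv2.RETR_CCOMP,cv2.CHAIN_APPROX_NONE); out=[]
    for k in c:
        (x,y),(a,b),_=cv2.fitEllipse(k) if len(k)>20 else ((0,0),(0,0),0)
        if a0<a/8 and b/8<a1: out.append(((x+.5)/8-.5+u0,(y+.5)/8-.5+v0,a/8,b/8))
    return sorted(out)
E
python3 - <<'E'
from h import *
P=pose("wrist"); p,d=snapshot("wrist"); cv2.imwrite("pics/w3.png",p[:,:,::-1]); np.savez("pics/w3.npz",d=d,R=P[0],t=P[1],p=p)
o=robot.get_obs();print(o["tool_pos"],o["width"],o["wrist_force"])
for k in range(4): print(k+1,pix(P,np.array([.596,.102,.008])-k*.06*np.array([.362,.932,0])))
T=pose("top"); tp,_=snapshot("top"); cv2.imwrite("pics/top1.png",tp[:,:,::-1])
t0=cv2.imread("pics/top0.png")[:,:,::-1].copy()
for th in(110,130,150,180):
  h=holes(t0,(195,160,305,230),8,20,th)
  print(th,[(np.round(k,1),at_z(T,k[0],k[1],.008)[:2].round(4)) for k in h])
E
```

```text
[0.59525477 0.10410139 0.08594261] 0.02672727455691825 [0.23720359 0.64560255 0.45865504]
1 [257.71979899 203.98063855]
2 [256.47561195 258.74269384]
3 [255.36993221 307.40844334]
4 [254.3808506  350.94220489]
110 []
130 []
150 []
180 []
```

View pics/w3.png

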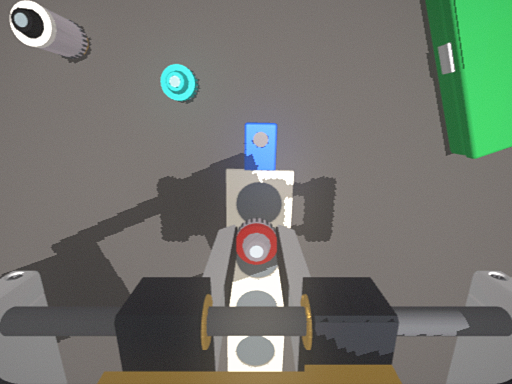

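Well 1 shows at (259,203), the handle at (260,145) and red in the grip at (257,245). A small correction centres it, then I lower.

Call:
servo_tool --series "1 -0.15 0.25 2 0;1 -0.15 0.25 4 0;1 -0.15 0.25 5.5 0;1 -0.15 0.25 6.4 0;1 -0.15 0.25 6.8 0;1 -0.15 0.25 7 0;1 -0.15 0.25 7.1 0;1 -0.15 0.25 7.15 0;1 -0.15 0.25 7.2 0;1 -0.15 0.25 7.25 0;1 -0.15 0.25 7.3 0;1 -0.15 0.25 7.35 0;1 -0.15 0.25 7.35 0;1 -0.15 0.25 7.35 0"

```text
time: 6.13
tool_pos: [0.5971, 0.1, 0.0125]
ee_rot: [3.142, -0.0, 1.219]
wrist_force: [0.2, -0.7, -1.2]
width: 0.0268
```

Call:
servo_tool --series "1 0 0 0.04 0;1 0 0 0.08 0;1 0 0 0.11 0;1 0 0 0.13 0;1 0 0 0.13 0;1 0 0 0.13 0"

```text
time: 6.63
tool_pos: [0.5971, 0.1, 0.0114]
ee_rot: [3.142, -0.0, 1.219]
wrist_force: [-0.4, 0.7, 1.0]
width: 0.0265
```

Call:
servo_tool --series "1 0 0 0.03 0;1 0 0 0.06 0;1 0 0 0.06 0;1 0 0 0.06 0"

```text
time: 6.97
tool_pos: [0.5972, 0.1, 0.0114]
ee_rot: [3.141, -0.0, 1.219]
wrist_force: [-3.4, 0.4, 5.3]
width: 0.0264
```

Call:
servo_tool --series "0.35 0 0 0 0;0.3 0 0 0 0;0.1 0 0 0 0;-0.2 0 0 0 0;-0.2 0 0 0 0;-0.2 0 0 -0.5 0;-0.2 0 0 -3 0;-0.2 0 0 -6 0;-0.2 0 0 -9 0;-0.2 3 -3 -9 0;-0.2 6 -6 -9 0;-0.2 9 -9 -9 0;-0.2 12 -12 -9 0;-0.2 15 -15 -9 0;-0.2 18 -18 -9 0;-0.2 20.5 -21 -9 0;-0.2 22.5 -23 -9 0;-0.2 23.3 -23.7 -7 0;-0.2 23.3 -23.7 -4.4 0;-0.2 23.3 -23.7 -4.4 0"

```text
time: 8.63
tool_pos: [0.4514, 0.3994, 0.0495]
ee_rot: [-3.136, 0.008, 1.221]
wrist_force: [-1.0, -1.0, -1.2]
width: 0.0565
```

```bash
python3 - <<'E'
from h import *
P=pose("wrist"); p,d=snapshot("wrist"); cv2.imwrite("pics/w4.png",p[:,:,::-1]); np.savez("pics/w4.npz",d=d,R=P[0],t=P[1],p=p)
u,v=pix(P,(.4541,.400,.029)); b,B=seg(p,"yellow",u,v,35); print(robot.get_obs()["tool_pos"],u,v,b,B,at_z(P,*b,.029))
E
```

```text
[0.45261321 0.39937462 0.05157248] 259.69374013856697 223.01124301412486 [259.05845023 221.74866399] 998.0 [0.45399396 0.40116086 0.029     ]
```

View pics/w4.png

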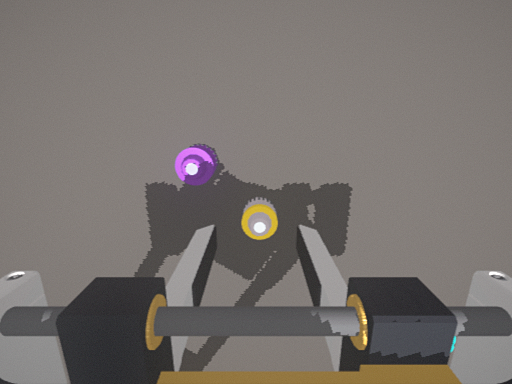

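Yellow's ring at (259,222) is between the fingers. Purple at (195,165) lies well forward of the left finger. Next I grip.

Call:
servo_tool --series "-0.2 0.18 0.05 1.5 0;-0.2 0.18 0.05 3 0;-0.2 0.18 0.05 4 0;-0.2 0.18 0.05 4.4 0;-0.2 0.18 0.05 4.65 0;-0.2 0.18 0.05 4.65 0;0.1 0.18 0.05 4.65 0;0.3 0.18 0.05 4.65 0;0.5 0.18 0.05 4.65 0;0.7 0.18 0.05 4.65 0;1 0.18 0.05 4.65 0;1 0.18 0.05 4.65 0;1 0.18 0.05 4.65 0;1 0.18 0.05 4.65 0;1 0.18 0.05 4.65 0;1 0.18 0.05 4.65 0"

```text
time: 10.02
tool_pos: [0.456, 0.4023, 0.0085]
ee_rot: [-3.141, -0.001, 1.219]
wrist_force: [-1.8, 0.6, 1.7]
width: 0.0267
```

Call:
servo_tool --series "1 0 0 -1 0;1 0 0 -4 0;1 0 0 -7 0;1 0 0 -9 0;1 -3 2.4 -9 0;1 -6 4.8 -9 0;1 -9 7.2 -9 0;1 -12 9.6 -9 0;1 -15 12 -9 0;1 -18 14.4 -9 0;1 -21 16.8 -9 0;1 -24 19.2 -9 0;1 -27 21.6 -9 0;1 -28.6 23 -9 0;1 -29.3 23.4 -9 0;1 -29.3 23.4 -9 0;1 -29.3 23.4 -9 0;1 -29.3 23.4 -9 0"

```text
time: 11.52
tool_pos: [0.5742, 0.0477, 0.098]
ee_rot: [-3.141, -0.001, 1.22]
wrist_force: [-0.5, -0.6, -0.5]
width: 0.0267
```

```bash
python3 - <<'E'
from h import *
P=pose("wrist"); p,d=snapshot("wrist"); cv2.imwrite("pics/w5.png",p[:,:,::-1]); np.savez("pics/w5.npz",d=d,R=P[0],t=P[1],p=p)
o=robot.get_obs();print(o["tool_pos"],o["width"],o["wrist_force"])
for k in range(4): print(k+1,pix(P,np.array([.597,.1018,.008])-k*.06*np.array([.362,.932,0])))
b,B=seg(p,"red",*pix(P,(.597,.1,.025)),40); print(b,B,at_z(P,*b,.025))
E
```

```text
[0.57418771 0.04793862 0.09805289] 0.02671674721100966 [ 0.36234088  0.33351678 -1.68859615]
1 [259.45975357 140.5343611 ]
2 [258.06492156 200.1816359 ]
3 [256.82853019 253.0535056 ]
4 [255.72503411 300.24236642]
[256.04206099 145.2597266 ] 475.5 [0.59298634 0.10037459 0.025     ]
```

View pics/w5.png

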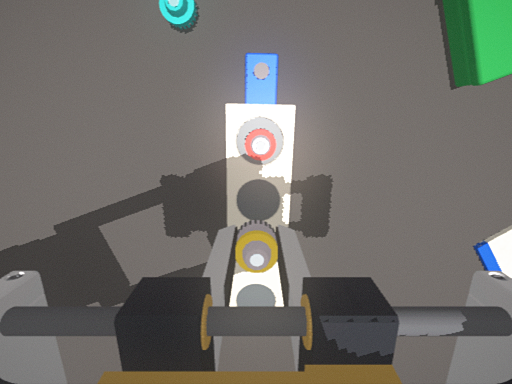

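Red stands upright in well 1 at (260,146), and well 2 is at (259,199), matching prediction to about 1 mm. Next I lower yellow.

Call:
servo_tool --series "1 0.1 0.25 2.5 0;1 0.1 0.25 5 0;1 0.1 0.25 6.8 0;1 0.1 0.25 7.6 0;1 0.1 0.25 7.9 0;1 0.1 0.25 8.05 0;1 0.1 0.25 8.15 0;1 0.1 0.25 8.22 0;1 0.1 0.25 8.29 0;1 0.1 0.25 8.35 0;1 0.1 0.25 8.4 0;1 0.1 0.25 8.43 0;1 0.1 0.25 8.43 0;1 0.1 0.25 8.43 0"

```text
time: 12.73
tool_pos: [0.5774, 0.0463, 0.0138]
ee_rot: [-3.142, -0.0, 1.219]
wrist_force: [0.6, -0.1, -0.7]
width: 0.0264
```

Call:
servo_tool --series "1 0 0 0.03 0;1 0 0 0.06 0;1 0 0 0.06 0;1 0 0 0.06 0"

```text
time: 13.07
tool_pos: [0.5775, 0.0463, 0.0135]
ee_rot: [3.141, -0.0, 1.219]
wrist_force: [-0.4, -0.3, 1.6]
width: 0.0271
```

Call:
servo_tool --series "1 0 0 0.03 0;1 0 0 0.05 0;1 0 0 0.05 0;1 0 0 0.05 0"

```text
time: 13.4
tool_pos: [0.5775, 0.0463, 0.0134]
ee_rot: [3.141, -0.0, 1.219]
wrist_force: [-2.4, -0.7, 5.0]
width: 0.027
```

Call:
servo_tool --series "0.35 0 0 0 0;0.3 0 0 0 0;0.1 0 0 0 0;-0.2 0 0 0 0;-0.2 0 0 0 0;-0.2 0 0 -0.5 0;-0.2 0 0 -3 0;-0.2 0 0 -6 0;-0.2 0 0 -8.7 0;-0.2 -3.8 1.3 -8.7 0;-0.2 -7.6 2.5 -8.7 0;-0.2 -11.4 3.8 -8.7 0;-0.2 -15.2 5 -8.7 0;-0.2 -19 6.3 -8.7 0;-0.2 -22.8 7.6 -8.7 0;-0.2 -26.6 8.8 -8.7 0;-0.2 -30.4 10 -8.7 0;-0.2 -34.2 11.3 -8.7 0;-0.2 -38 12.6 -8.7 0;-0.2 -40 13.2 -8.7 0"

```text
time: 15.07
tool_pos: [0.5624, -0.3795, 0.0996]
ee_rot: [3.141, 0.002, 1.215]
wrist_force: [1.1, 0.5, 0.3]
width: 0.0564
```

Call:
servo_tool --series "-0.2 0 0 0 0;-0.2 0 0 1.5 0;-0.2 0 0 2.5 0;-0.2 0 0 2.5 0;-0.2 0 0 2.5 0"

```text
time: 15.48
tool_pos: [0.5629, -0.3731, 0.0734]
ee_rot: [-3.139, -0.001, 1.22]
wrist_force: [0.4, 0.4, -1.0]
width: 0.0561
```

```bash
python3 - <<'E'
from h import *
P=pose("wrist"); p,d=snapshot("wrist"); cv2.imwrite("pics/w6.png",p[:,:,::-1]); np.savez("pics/w6.npz",d=d,R=P[0],t=P[1],p=p)
u,v=pix(P,(.564,-.376,.038)); b,B=seg(p,"blue",u,v,35); print(robot.get_obs()["tool_pos"],u,v,b,B,at_z(P,*b,.038))
T=pose("top"); t0=cv2.imread("pics/top0.png")[:,:,::-1].copy(); a,A=seg(t0,"blue",382,195,8); print(tri(T,a,P,b),at_z(T,*a,.038))
E
```

```text
[ 0.56349103 -0.37356379  0.07447017] 258.96096768309 220.78498352831002 [261.25502959 221.96489152] 845.0 [ 0.56543924 -0.37764677  0.038     ]
(array([ 0.56455754, -0.37983468,  0.0314833 ]), np.float64(0.0005830388281427199)) [ 0.56382758 -0.37768755  0.038     ]
```

View pics/w6.png

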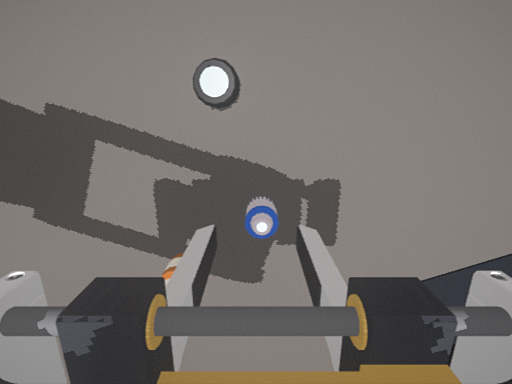

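Blue's ring is at (261,222) between the fingers; the oil bottle at (172,268) and eyepiece at (215,82) are clear. Next I grip.

Call:
servo_tool --series "-0.2 -0.3 0.3 0.5 0;-0.2 -0.3 0.3 2 0;-0.2 -0.3 0.3 4 0;-0.2 -0.3 0.3 5.4 0;-0.2 -0.3 0.3 6.1 0;-0.2 -0.3 0.3 6.5 0;-0.2 -0.3 0.3 6.5 0;0.1 -0.3 0.3 6.5 0;0.3 -0.3 0.3 6.5 0;0.5 -0.3 0.3 6.5 0;0.7 -0.3 0.3 6.5 0;1 -0.3 0.3 6.5 0;1 -0.3 0.3 6.5 0;1 -0.3 0.3 6.5 0;1 -0.3 0.3 6.5 0;1 -0.3 0.3 6.5 0"

```text
time: 16.87
tool_pos: [0.5655, -0.3788, 0.0104]
ee_rot: [3.141, 0.0, 1.219]
wrist_force: [0.4, 0.4, 3.4]
width: 0.0266
```

Call:
servo_tool --series "1 0 0 -1 0;1 0 0 -4 0;1 0 0 -7 0;1 0 0 -10 0;1 3.5 -1.4 -10 0;1 7 -2.8 -10 0;1 10.5 -4.2 -10 0;1 14 -5.6 -10 0;1 17.5 -7 -10 0;1 21 -8.4 -10 0;1 24.5 -9.8 -10 0;1 28 -11.2 -10 0;1 31.5 -12.6 -10 0;1 33.5 -13.4 -10 0;1 34.3 -13.7 -10 0;1 34.3 -13.7 -10 0;1 34.3 -13.7 -10 0;1 34.3 -13.7 -10 0"

```text
time: 18.37
tool_pos: [0.5549, -0.0108, 0.1096]
ee_rot: [3.142, 0.001, 1.217]
wrist_force: [-0.8, -1.7, -1.2]
width: 0.0268
```

```bash
python3 - <<'E'
from h import *
P=pose("wrist"); p,d=snapshot("wrist"); cv2.imwrite("pics/w7.png",p[:,:,::-1]); np.savez("pics/w7.npz",d=d,R=P[0],t=P[1],p=p)
o=robot.get_obs();print(o["tool_pos"],o["width"],o["wrist_force"])
for k in range(4): print(k+1,pix(P,np.array([.598,.1025,.008])-k*.06*np.array([.362,.932,0])))
E
```

```text
[ 0.55494551 -0.01101212  0.10955024] 0.026867413208426977 [ 0.50444641 -0.82474577 -1.54236444]
1 [257.62371771  71.28491301]
2 [256.49661156 136.68276202]
3 [255.50104688 194.44820671]
4 [254.61526558 245.84371319]
```

View pics/w7.png

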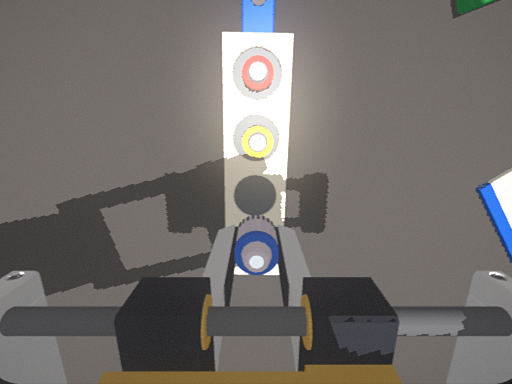

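Wells 1 and 2 hold red (258,72) and yellow (258,141), both upright. Well 3 is at (256,194), as predicted. Next I lower blue.

Call:
servo_tool --series "1 0.2 0 2.5 0;1 0.2 0 5 0;1 0.2 0 7.2 0;1 0.2 0 8.3 0;1 0.2 0 8.8 0;1 0.2 0 9 0;1 0.2 0 9.1 0;1 0.2 0 9.18 0;1 0.2 0 9.25 0;1 0.2 0 9.31 0;1 0.2 0 9.36 0;1 0.2 0 9.4 0;1 0.2 0 9.4 0;1 0.2 0 9.4 0"

```text
time: 19.58
tool_pos: [0.5556, -0.0074, 0.0158]
ee_rot: [3.141, -0.0, 1.219]
wrist_force: [-0.7, 0.8, -1.7]
width: 0.0268
```

Call:
servo_tool --series "1 0 0 0.03 0;1 0 0 0.06 0;1 0 0 0.06 0;1 0 0 0.06 0"

```text
time: 19.92
tool_pos: [0.5556, -0.0074, 0.0154]
ee_rot: [3.141, -0.0, 1.219]
wrist_force: [0.0, -0.1, 1.7]
width: 0.027
```

Call:
servo_tool --series "1 0 0 0.03 0;1 0 0 0.05 0;1 0 0 0.05 0;1 0 0 0.05 0"

```text
time: 20.25
tool_pos: [0.5556, -0.0074, 0.0153]
ee_rot: [3.141, -0.0, 1.219]
wrist_force: [-2.1, 1.2, 6.2]
width: 0.0267
```

Call:
servo_tool --series "0.35 0 0 0 0;0.3 0 0 0 0;0.1 0 0 0 0;-0.2 0 0 0 0;-0.2 0 0 0 0;-0.2 0 0 -0.5 0;-0.2 0 0 -3 0;-0.2 0 0 -6 0;-0.2 0 0 -9 0;-0.2 3.2 -2 -9 0;-0.2 6.5 -4 -9 0;-0.2 9.7 -6 -9 0;-0.2 13 -8 -9 0;-0.2 16.2 -10 -9 0;-0.2 19.5 -12 -9 0;-0.2 22.7 -14 -9 0;-0.2 25 -15.3 -9 0;-0.2 26 -15.8 -8 0;-0.2 26 -15.8 -7 0;-0.2 26 -15.8 -7 0"

```text
time: 21.92
tool_pos: [0.4952, 0.2897, 0.0811]
ee_rot: [-3.138, 0.005, 1.219]
wrist_force: [0.8, -0.2, -1.7]
width: 0.0562
```

Call:
servo_tool --series "-0.2 0 0 0 0;-0.2 0 0 0 0;-0.2 0 0 0 0"

```text
time: 22.17
tool_pos: [0.4976, 0.2896, 0.0848]
ee_rot: [3.141, -0.0, 1.216]
wrist_force: [0.2, -0.1, 0.6]
width: 0.0563
```

```bash
python3 - <<'E'
from h import *
P=pose("wrist"); p,d=snapshot("wrist"); cv2.imwrite("pics/w8.png",p[:,:,::-1]); np.savez("pics/w8.npz",d=d,R=P[0],t=P[1],p=p)
print(robot.get_obs()["tool_pos"],pix(P,(.4965,.292,.056)),pix(P,(.4965,.292,.048)))
C=cloud(P,d); q=C.reshape(-1,3); q=q[(q[:,2]>.044)&(q[:,2]<.06)&(np.hypot(q[:,0]-.4965,q[:,1]-.292)<.022)]; r,c=cv2.minEnclosingCircle(q[:,:2].astype(np.float32)); print(len(q),r,c,q.mean(0),q[:,2].max())
E
```

```text
[0.49763599 0.28990197 0.08506278] [254.19088204 218.86739917] [254.24222609 215.39907082]
873 (0.4976709485054016, 0.29197779297828674) 0.01437100488692522 [0.49798619 0.2937888  0.05103477] 0.05793291778925658
```

View pics/w8.png

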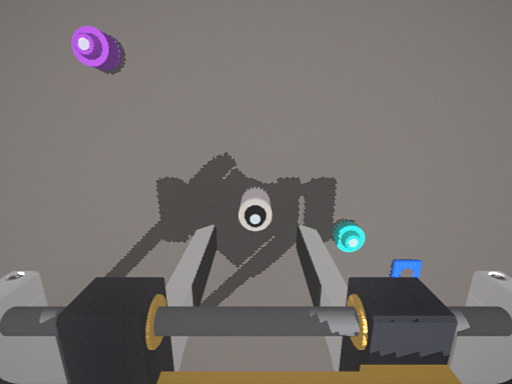

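White's ring at (255,212) is centred between the fingers, with turquoise (349,237) clear. Next I grip.

Call:
servo_tool --series "-0.2 0.2 0 0.5 0;-0.2 0.2 0 2.5 0;-0.2 0.2 0 4.5 0;-0.2 0.2 0 6.2 0;-0.2 0.2 0 7.1 0;-0.2 0.2 0 7.45 0;-0.2 0.2 0 7.45 0;0.1 0.2 0 7.45 0;0.3 0.2 0 7.45 0;0.5 0.2 0 7.45 0;0.7 0.2 0 7.45 0;1 0.2 0 7.45 0;1 0.2 0 7.45 0;1 0.2 0 7.45 0;1 0.2 0 7.45 0;1 0.2 0 7.45 0"

```text
time: 23.55
tool_pos: [0.4979, 0.2933, 0.0108]
ee_rot: [3.141, -0.001, 1.219]
wrist_force: [-0.8, -0.2, 4.2]
width: 0.0273
```

Call:
servo_tool --series "1 0 0 -1 0;1 0 0 -4 0;1 0 0 -7 0;1 0 0 -10 0;1 -3.5 1.7 -10 0;1 -7 3.4 -10 0;1 -10.5 5.1 -10 0;1 -14 6.8 -10 0;1 -17.5 8.4 -10 0;1 -21 10.1 -10 0;1 -24.5 11.8 -10 0;1 -28 13.5 -10 0;1 -31 14.9 -10 0;1 -32.5 15.6 -10 0;1 -32.5 15.6 -10 0;1 -32.5 15.6 -10 0;1 -32.5 15.6 -10 0"

```text
time: 24.97
tool_pos: [0.5315, -0.0651, 0.1096]
ee_rot: [-3.14, -0.001, 1.219]
wrist_force: [0.5, -0.2, -2.2]
width: 0.027
```

```bash
python3 - <<'E'
from h import *
P=pose("wrist"); p,d=snapshot("wrist"); cv2.imwrite("pics/w9.png",p[:,:,::-1])
o=robot.get_obs();print(o["tool_pos"],o["width"],o["wrist_force"])
for k in range(4): print(k+1,pix(P,np.array([.598,.1025,.008])-k*.06*np.array([.362,.932,0])))
E
```

```text
[ 0.53156766 -0.06475453  0.10971721] 0.026901289561379608 [ 0.25183234  0.1474273  -1.6542193 ]
1 [261.98975913  -1.7702285 ]
2 [260.39009865  72.58749207]
3 [258.98745541 137.7871735 ]
4 [257.74754326 195.42255427]
```

View pics/w9.png

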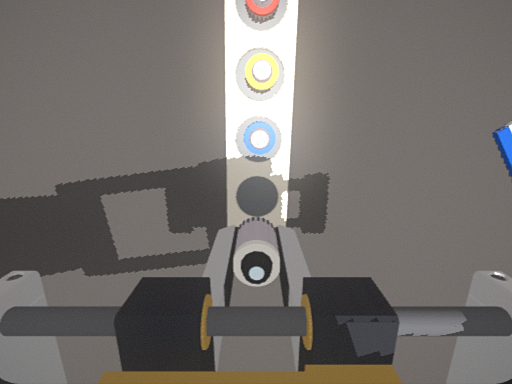

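Red, yellow and blue stand in wells 1–3, at (262,5), (261,71) and (260,138). Well 4 is at (257,195), as predicted. Next I lower white.

Call:
servo_tool --series "1 0 0.1 2.5 0;1 0 0.1 5 0;1 0 0.1 7.2 0;1 0 0.1 8.3 0;1 0 0.1 8.8 0;1 0 0.1 9 0;1 0 0.1 9.1 0;1 0 0.1 9.18 0;1 0 0.1 9.25 0;1 0 0.1 9.31 0;1 0 0.1 9.36 0;1 0 0.1 9.38 0;1 0 0.1 9.38 0;1 0 0.1 9.38 0"

```text
time: 26.18
tool_pos: [0.5329, -0.0663, 0.0164]
ee_rot: [3.141, -0.0, 1.219]
wrist_force: [0.5, -0.8, -1.7]
width: 0.0268
```

Call:
servo_tool --series "1 0 0 0.03 0;1 0 0 0.06 0;1 0 0 0.06 0;1 0 0 0.06 0"

```text
time: 26.52
tool_pos: [0.5329, -0.0663, 0.0159]
ee_rot: [3.141, -0.0, 1.219]
wrist_force: [-0.7, -0.2, 0.1]
width: 0.0268
```

Call:
servo_tool --series "1 0 0 0.03 0;1 0 0 0.06 0;1 0 0 0.06 0;1 0 0 0.06 0"

```text
time: 26.85
tool_pos: [0.533, -0.0662, 0.0159]
ee_rot: [3.141, -0.0, 1.219]
wrist_force: [-3.1, -0.3, 6.1]
width: 0.0269
```

Contact confirmed. I release, lift and back away, then check.

Call:
servo_tool --series "0.35 0 0 0 0;0.3 0 0 0 0;0.1 0 0 0 0;-0.2 0 0 0 0;-0.2 0 0 0 0;-0.2 0 0 -0.5 0;-0.2 0 0 -3 0;-0.2 0 0 -6 0;-0.2 0 0 -9 0;-0.2 0 0 -12 0;-0.2 -3 -3 -14 0;-0.2 -5 -6 -15 0;-0.2 -5 -9 -15 0;-0.2 -5 -12 -15 0;-0.2 -5 -15 -15 0;-0.2 -5 -15 -15 0;-0.2 -5 -15 -15 0"

```text
time: 28.27
tool_pos: [0.3745, -0.0613, 0.1658]
ee_rot: [3.139, -0.0, 1.219]
wrist_force: [-0.9, 0.0, -0.6]
width: 0.0564
```

```bash
python3 - <<'E'
from h import *
out=[]
for n,(a,b,c,d_) in(("side",(200,90,360,270)),("top",(80,150,410,250))):
    p,d=snapshot(n); P=pose(n); C=cloud(P,d)
    cv2.imwrite(f"pics/{n}_end.png",cv2.resize(p[b:d_,a:c,::-1],None,fx=3 if n=="side" else 2,fy=3 if n=="side" else 2,interpolation=cv2.INTER_CUBIC))
    if n=="top":
        q=C.reshape(-1,3)
        for nm,X in [("w1",(.598,.1025)),("w2",(.5763,.0466)),("w3",(.5546,-.0093)),("w4",(.5328,-.0653)),("eye",(.568,-.263)),("oil",(.468,-.404)),("turq",(.571,.229)),("purple",(.424,.457))]:
            s=q[(np.hypot(q[:,0]-X[0],q[:,1]-X[1])<.024)&(q[:,2]>.02)&(q[:,2]<.08)]; print(nm,X,len(s),s.mean(0).round(3),np.percentile(s[:,2],90).round(3))
print(robot.get_obs()["tool_pos"],robot.get_obs()["time"])
a=cv2.imread("pics/side_end.png");b=cv2.imread("pics/top_end.png")
w=max(a.shape[1],b.shape[1]); a,b=[cv2.copyMakeBorder(i,0,0,0,w-i.shape[1],0) for i in(a,b)]
m=np.vstack([a,b]); cv2.imwrite("pics/end.png",cv2.resize(m,None,fx=.8,fy=.8))
E
```

```text
w1 (0.598, 0.1025) 67 [0.595 0.099 0.027] 0.034
w2 (0.5763, 0.0466) 70 [0.574 0.044 0.036] 0.043
w3 (0.5546, -0.0093) 73 [ 0.553 -0.006  0.045] 0.051
w4 (0.5328, -0.0653) 78 [ 0.53  -0.066  0.054] 0.062
eye (0.568, -0.263) 105 [ 0.568 -0.262  0.042] 0.047
oil (0.468, -0.404) 81 [ 0.468 -0.403  0.043] 0.059
turq (0.571, 0.229) 53 [0.569 0.228 0.025] 0.031
purple (0.424, 0.457) 76 [0.423 0.457 0.031] 0.039
[ 0.3756125  -0.06171883  0.16557404] 28.3667
```

View pics/end.png

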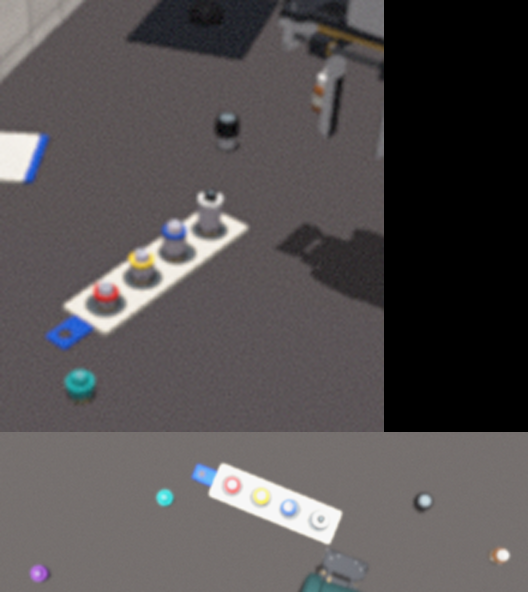

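All four objectives stand upright, each inside its well: red, yellow, blue and white from the handle outwards. The bystanders have not moved and the gripper is clear.

```bash
python3 -c "
from bench import robot
print(robot.close_job())"
```

```text
the job is handed in; nothing more can be done
None
```

The four objectives now stand upright in the rack: red in well 1 next to the blue handle, then yellow, blue and white, with white at the far end. I lowered each until the wrist force read about 5–6 N of contact, and only then opened the fingers. The robot's clock read about 28 s of the 112 s allowed.

**Last checks (top and side views):**
- **Heights:** the tops measured about 34, 43, 51 and 62 mm above the bench. They should be 33, 42, 51 and 61 mm, so all are seated and upright.
- **Position:** each stands about 3–5 mm from the well centre I had estimated, against about 11 mm of room. Part of that is calibration error.
- **Left in place:** the eyepiece, oil bottle and both look-alikes are within 2 mm of where they started.

**Checks that failed or disagreed:**
- Finding the wells automatically in the top view failed. I used the side and wrist views instead, which agreed to about 2 mm.
- The colour-based fit for the white objective was about 2–4 mm off between the top and wrist views. I re-measured it from directly above before gripping.

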